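# Clamp a test brick with the concentric feed knobs of a bench gauge

## Robot

A 6-joint arm with a two-finger parallel gripper is mounted at the origin on the work surface. World frame = base frame: x ahead of the robot, y to its left, z up, the work surface at z = 0. Lengths are in m, angles in rad, forces in N, time in s.
With the tool pointing down it reaches from about 0.325 to 0.9 m from the base axis. Payload 6.1 kg.
Tool frame: the origin (TCP) lies midway between the tips of the shut fingers; the grasp point (between the pads) lies 19 mm behind it; x points along the fingers, y is the direction in which the jaws open and shut, and the axes are right-handed (so a half turn about x gives the same grasp; the last joint's range is limited). The gripper opens to 85 mm and grips with 20 to 120 N. Pads are 22 mm wide; open, the fingers measure 114 mm over their backs; the gripper's body (76 mm by 85 mm) begins 54 mm behind the grasp point. The pads swing forward as they close: fully open they stand 13 mm farther back than shut.
Start: joints at [0.997, 0.22, 1.526, -0, 1.395, -0.126], TCP at [0.271, 0.563, 0.231] pointing down, gripper open.
Joint ranges: [-2.98, 2.98], [-0.91, 2.08], [0.09, 2.57], [-1.24, 4.39], [0.2, 2.65], [-2.68, 2.68]. Speed limits (rad/s): [2.57, 2.57, 3.01, 3.14, 3.14, 3.14].

## Interface

Orientations are given as [roll, pitch, yaw] about the fixed x, y, z axes, in that order (R = Rz(yaw) Ry(pitch) Rx(roll)).
In Python, from plant import movep, move_l, set_joints, gripper_to, hold, inverse_kinematics, observe, get_image, get_calibration, Unreachable, job_done gives the robot as it stands. Calls block until the motion is done:
- movep(position, orientation): joint-space move of the TCP to a pose.
- move_l(position, feed=0.15, rotation=None, max_force=None): straight line of the TCP; rotation=None keeps the orientation; feed is the mean speed in m/s. With max_force (N) it stops when the force on the tool has changed by that much, and returns True; else False.
- set_joints(angles): joint-space move.
- gripper_to(opening, f_grip=None): finger opening in m; f_grip is the grip in N (None keeps the last); returns when the fingers have stopped.
- hold(seconds).
- inverse_kinematics(position, orientation): joint angles nearest the present ones, or None.
- observe(): the state.
- get_image(name): name is "scene" or "side" or "wrist"; returns (picture, depth): 400x640x3 uint8, red, green, blue; 400x640 float32, m along the optical axis (not along the pixel's ray), 0 where there is no reading.
- get_calibration(name): a dict with "intrinsics" (3x3 intrinsics, pixels), "world_from_camera" (4x4, takes a point from camera to world coordinates). Camera axes: x right, y down, z forward; pixel columns grow to the right and rows downward; lengths in m; the calibration is good to about 2 mm. A picture is of the moment at which its call begins: read the wrist's pose just before it. get_calibration takes no time and is no camera call; for the wrist camera it gives the pose at the moment of the call.
A pose or a line that the arm cannot do raises Unreachable and nothing moves.
- job_done(): hands the job in, once; it reports no verdict.
The state is a dict: "time_s": time; "q": joint angles; "joint_velocities": joint speeds; "joint_torque": joint torques, N m; "eef_pos": TCP position; "tcp_rot": TCP orientation; "ft_force": force on the tool from outside, world axes, zero at the start; "torque": the same for the moment, N m; "opening": finger opening in m.
Only numpy, scipy, OpenCV 4.12 (cv2) and the standard library are available. Lean on these libraries where they do the work, as an engineer would, in place of code of your own. Each camera call takes 0.05 s, during which the arm holds its last target.

## Task

Clamp the little unfired test brick in the bench gauge. First turn only the big black outer ring clockwise to bring the sliding steel fence up to about 5 mm from the brick without touching it; then leave the ring as it is and turn only the small brass inner knob clockwise until the rubber-faced jaw has pushed the brick square and fully home against the steel fence and holds it there with about 15 N, never more than 25 N, as the clay is soft. Let go, and leave the other things on the bench where they are.

Things in the scene. Friction and masses are not known exactly. Their poses are not given: they have to be found in the camera images.
- gauge: Fixed bench gauge: dark steel base plate 160 (x) x 275 (y) x 12 mm, with a grey gear housing (90 x 90 mm, top 56 mm above the bench) at its -y end, a sliding steel fence at its +y end and the brick lying loose on the plate between. Origin on the bench; the knob axis is vertical at x 0, y -85 mm of this frame. The jaw slides along +y of this frame, the fence along -y: both close on the brick. It stands at a different place and yaw each time.
- fence: Upright steel fence sliding on the gauge, 140 (x) x 14 (y) x 46 mm, parallel to the jaw. It moves along the gauge's -y by 16 mm per radian of the outer ring and stays where the ring leaves it. Origin at the bottom middle of the face that looks to the brick (to -y).
- brick: Brown unfired test brick, 120 (x) x 60 (y) x 50 mm (z), about 0.7 kg, loose on the base plate between jaw and fence, slightly askew. Origin at the centre of its underside; its -y face looks to the jaw (30 mm from the origin), its +y face to the fence, from which it starts some 15 to 22 mm away; the jaw's rubber starts some 1 to 10 mm from it.
- jaw: Yellow jaw plate (90 mm wide, 36 mm high) with a black springy rubber facing, on a bar that comes out of the housing. It moves along the gauge's +y by 10 mm per radian of the inner knob, and stays where the knob leaves it. The facing is worn and packed out by hand: it stands 3 to 8 mm proud of the plate, different each time and not measured, so contact must be felt. It gives about 1 mm per 15 N.
- jaw_face (a point): Middle of the yellow jaw plate's front, from which the rubber facing stands out 3 to 8 mm towards the brick.
- ring (a joint): Angle of the black outer ring (rad), 0 to 2.4, grows clockwise seen from above. Ring: upright round knob, 60 mm diameter, 24 mm high, from 62 to 86 mm above the bench, white mark on top; there is 6 mm of air between it and the housing. Coarse feed: 16 mm of fence advance per radian. About 0.45 N m of friction, which also holds it.
- knob (a joint): Angle of the brass inner knob (rad), 0 to 3.0, grows clockwise from above. 32 mm diameter, 28 mm high, on top of the ring, 86 to 114 mm above the bench, red mark on top. Fine feed: 10 mm of jaw per radian, so each newton at the jaw adds 0.010 N m to about 0.28 N m of friction, which also holds it. At rest after a small step only part of it is felt: compare with equal steps made before contact.
- ring_grip (a point): Point on the knob axis, 80 mm above the bench: height at which to grip the ring.
- knob_grip (a point): Point on the knob axis, 108 mm above the bench, 22 mm over the top of the ring: height at which to grip the inner knob without touching the ring.
- ring_mark (a point): White mark on top of the ring, 28 mm from the axis (towards the gauge's -x at ring angle 0).
- knob_mark (a point): Red mark on top of the inner knob, 14 mm from the axis (towards the gauge's -x at knob angle 0).
- mould: Bystander: open wooden two-cell brick mould, 150 x 200 x 55 mm, loose. Origin under its centre.
- tin: Bystander: loose open steel water tin, 80 mm diameter, 80 mm high. Origin under its centre.
- scraper: Bystander: loose scraper with a flat blade, lying flat along its x.
Mind the look-alikes: they are no part of the job. There is more than one size of the brick; the job needs the smallest.

How it is judged:
On the way, in this order (a step that is already met when the one before it is completed fails the run):
1. the ring alone has brought the fence's face to 1 to 9 mm from the brick; the brick is not pushed and the inner knob not turned (y of fence in the frame of brick between 0.031 and 0.039 m and distance of each of brick, knob_mark from where it was at the start of the episode below 0.002 m), for 0.2 s.
2. the inner knob has been turned and the jaw presses the brick against the fence (distance of knob_mark from where it was at the start of the episode above 0.005 m and contact force between jaw and brick above 9 N and contact force between brick and fence above 4 N), for 0.2 s.
At the end, for the whole second after the job is handed in: The brick lies flat and square (within 0.02 rad) on the gauge, its far face within 1.5 mm of the fence and pressing on it with more than 4 N, held by the jaw with 9 to 21 N, at rest, with both knobs let go (contact force between jaw and brick between 9 and 21 N and contact force between brick and fence above 4 N and y of brick in the frame of fence above -0.0315 m and angle between the y axis of brick and the y axis of fence, either way round below 0.02 rad and angle between brick's own z axis and vertical below 0.03 rad and linear speed of brick below 0.01 m/s); the robot touches nothing.
It fails at once if the jaw squeezes the brick with more than 25 N (contact force between jaw and brick above 25 N).
It fails at once if the outer ring turns (faster than 0.1 rad/s) once the inner knob has been turned (distance of knob_mark from where it was at the start of the episode above 0.0025 m and (velocity of joint ring above 0.1 rad/s or velocity of joint ring below -0.1 rad/s)).
It fails at once if a bystander is moved more than 20 mm (distance of any of mould, tin, scraper from where it was at the start of the episode above 0.02 m).
It also fails if it takes over 72 s, if anything falls off the work surface, if the arm or the gripper's body presses on something with over 40 N, if the wrist force passes 120 N, or if a joint passes its speed limit or range.

## Working session

There is one attempt and no reset: what is moved stays moved. The work goes in short steps, each a Python script; the robot and the scene stay as the last script left them, time stands still between calls to the robot, and variables do not carry over. Pictures are saved under pics/ and viewed, and the job is handed in when it is done.

```bash
ls; mkdir -p pics; python3 - <<'E'
from plant import *
import cv2,numpy as np
for n in ["scene","side","wrist"]:
    c=get_calibration(n); im,d=get_image(n)
    cv2.imwrite(f"pics/{n}0.png",im[:,:,::-1]); np.savez(f"pics/{n}0.npz",im=im,d=d,K=c["intrinsics"],T=c["world_from_camera"])
    print(n,np.round(c["intrinsics"],1).tolist(),np.round(c["world_from_camera"],3).tolist())
s=observe();print(s)
E
```

```text
pics
scene [[422.9, 0.0, 310.7], [0.0, 422.9, 201.6], [0.0, 0.0, 1.0]] [[-0.241, 0.635, -0.734, 1.526], [0.97, 0.15, -0.19, 0.275], [-0.011, -0.758, -0.652, 0.967], [0.0, 0.0, 0.0, 1.0]]
side [[411.6, 0.0, 322.9], [0.0, 411.6, 195.9], [0.0, 0.0, 1.0]] [[0.852, -0.388, 0.352, 0.086], [-0.524, -0.629, 0.574, -0.675], [-0.001, -0.674, -0.739, 1.005], [0.0, 0.0, 0.0, 1.0]]
wrist [[312.3, 0.0, 319.6], [0.0, 312.3, 200.1], [0.0, 0.0, 1.0]] [[0.434, 0.858, 0.275, 0.199], [0.901, -0.412, -0.134, 0.598], [-0.002, 0.306, -0.952, 0.375], [0.0, 0.0, 0.0, 1.0]]
{'time_s': 0.15, 'q': array([ 9.96924232e-01,  2.21075878e-01,  1.52733314e+00, -4.57347450e-05,
        1.39469307e+00, -1.26110669e-01]), 'joint_velocities': array([ 0.0010306 , -0.00209412, -0.00170991,  0.00114455, -0.000726  ,
       -0.00099135]), 'joint_torque': array([ 4.92485760e-04, -4.97484362e+01, -3.89905250e+01, -1.32271425e-04,
        7.27689068e-03, -1.76086252e-05]), 'eef_pos': array([0.27036487, 0.56298688, 0.23043943]), 'tcp_rot': array([-1.66709325,  1.56928622, -2.11484663]), 'ft_force': array([ 0.63797554,  0.71994171, -0.44562101]), 'torque': array([ 0.0323589 , -0.00547104,  0.04209123]), 'opening': 0.08550652721791953}
```

View pics/scene0.png

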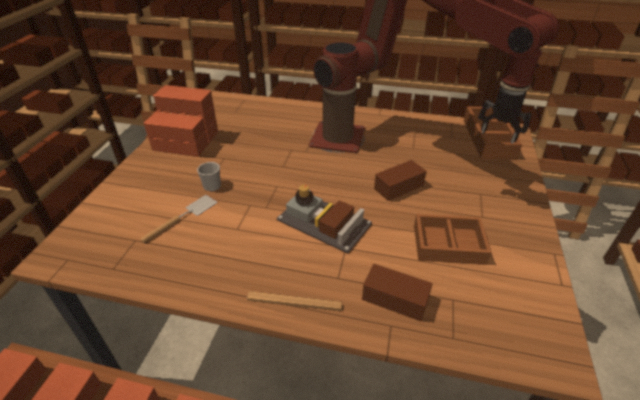

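View pics/side0.png

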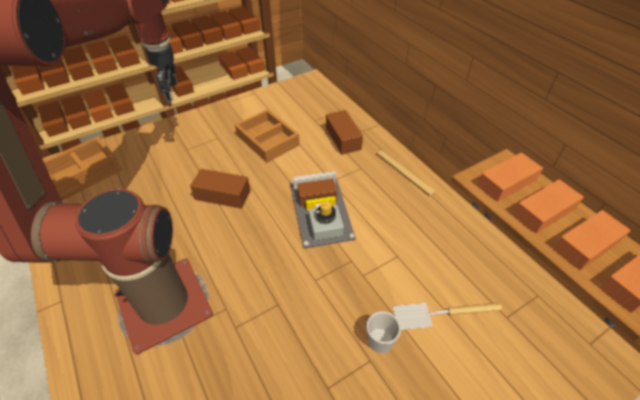

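View pics/wrist0.png

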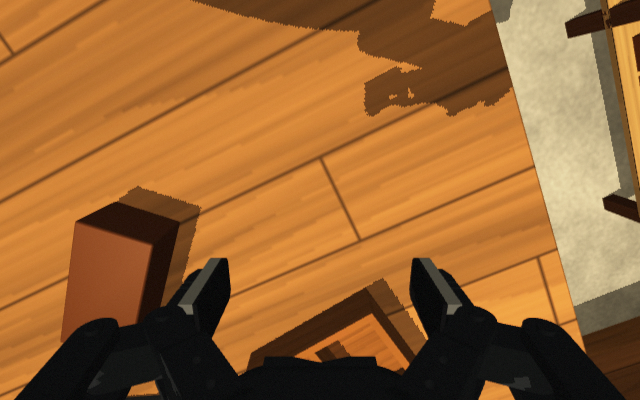

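```bash
cat > h.py <<'E'
from plant import *
import cv2,numpy as np
from scipy.spatial.transform import Rotation as R
def ray(K,T,u,v):
    d=T[:3,:3]@np.linalg.solve(K,[u,v,1.]); return T[:3,3],d
def onplane(K,T,u,v,z):
    o,d=ray(K,T,u,v); return o+d*(z-o[2])/d[2]
def load(n):
    z=np.load(f"pics/{n}.npz"); return z["im"],z["d"],np.array(z["K"]),np.array(z["T"])
def snap(n,name):
    c=get_calibration(n); im,d=get_image(n)
    cv2.imwrite(f"pics/{name}.png",im[:,:,::-1]); np.savez(f"pics/{name}.npz",im=im,d=d,K=c["intrinsics"],T=c["world_from_camera"])
E
python3 - <<'E'
from h import *
for n in ["scene0","side0"]:
    im,d,K,T=load(n); c=cv2.cvtColor(im,cv2.COLOR_RGB2HSV)
    m=cv2.inRange(c,(22,150,120),(34,255,255)); 
    k,l,st,ce=cv2.connectedComponentsWithStats(m)
    for i in range(1,k):
        if st[i,4]>8: print(n,st[i],ce[i],onplane(K,T,*ce[i],.1))
    x0,y0=(260,170) if n=="scene0" else (270,155)
    cv2.imwrite(f"pics/{n}z.png",cv2.resize(im[y0:y0+100,x0:x0+130,::-1],None,fx=6,fy=6,interpolation=cv2.INTER_CUBIC)[:600])
E
```

```text
side0 [306 196  30  14 259] [320.8030888  201.75289575] [0.49975512 0.01089597 0.1       ]
```

View pics/side0z.png

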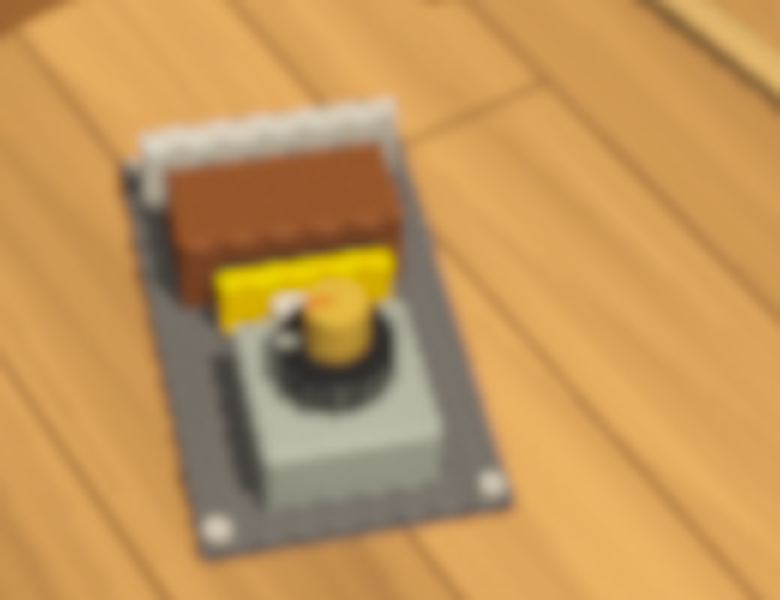

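View pics/scene0z.png

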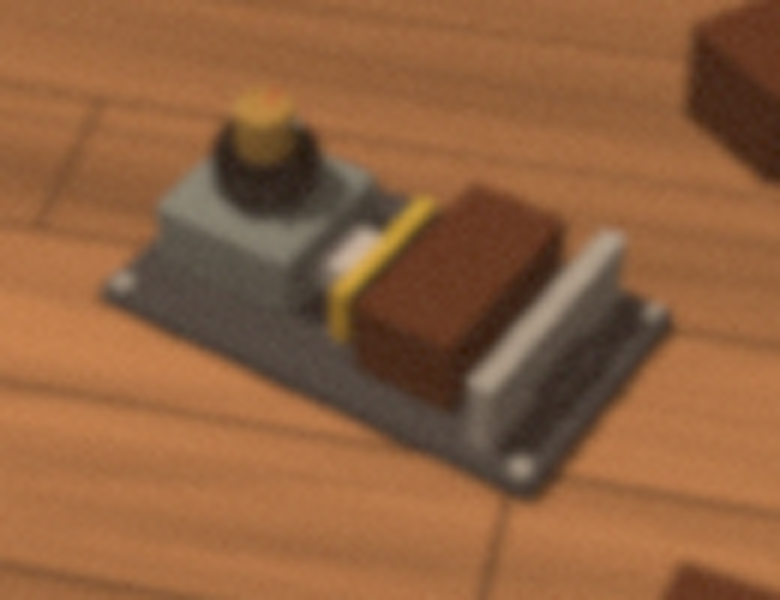

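```bash
python3 - <<'E'
from h import *
im,d,K,T=load("side0"); print(onplane(K,T,326.3,203,.114))
f=lambda x,y:onplane(K,T,270+x/6,155+y/6,.012)
print(f(205,555),f(508,505),f(125,170)) 
im,d,K,T=load("scene0"); print(onplane(K,T,304,186.7,.114))
f=lambda x,y:onplane(K,T,260+x/6,170+y/6,.012)
print(f(105,292),f(530,492),f(672,320))
from plant import *
s=observe(); rt=R.from_euler('xyz',s['tcp_rot']).as_matrix(); print(rt)
c=np.array(get_calibration("wrist")["world_from_camera"]); print(rt.T@(c[:3,3]-s['eef_pos']),rt.T@c[:3,:3])
E
```

```text
[ 0.50434299 -0.01213462  0.114     ]
[ 0.40530385 -0.04955931  0.012     ] [ 0.54834044 -0.102256    0.012     ] [0.49735391 0.2009298  0.012     ]
[ 0.5002738  -0.01207315  0.114     ]
[ 0.56128996 -0.08902022  0.012     ] [0.65352632 0.1649415  0.012     ] [0.51160339 0.21777157 0.012     ]
[[-7.81639655e-04  4.32940888e-01  9.01421975e-01]
 [-1.29207596e-03  9.01421060e-01 -4.32941569e-01]
 [-9.99998860e-01 -1.50310996e-03 -1.45193935e-04]]
[-0.14427983  0.00053371 -0.07938728] [[ 3.18133071e-04 -3.05982254e-01  9.52037163e-01]
 [ 9.99999576e-01 -7.25271833e-04 -5.67260678e-04]
 [ 8.64057439e-04  9.52036940e-01  3.05981893e-01]]
```

```bash
python3 - <<'E'
from h import *
a=-0.34; yd=np.array([-np.sin(a),np.cos(a),0]); xd=np.array([np.cos(a),np.sin(a),0])
M=np.c_[[0,0,-1],yd,xd]
rpy=R.from_matrix(M).as_euler('xyz')
p=np.array([.502,-.012,0])+yd*.115+xd*.065; p[2]=.19
print(inverse_kinematics(p,rpy))
t=observe()['time_s'];movep(p,rpy);print(observe()['time_s']-t)
snap("wrist","w1")
s=observe();print(s['q'],s['ft_force'],s['torque'])
E
```

```text
[-0.0064183   0.20744972  1.62050445  0.          1.31363849 -1.23721462]
2.125
[-4.82858641e-03  2.07282596e-01  1.62045335e+00  2.52529925e-04
  1.31370103e+00 -1.23701324e+00] [ 0.08439093 -0.07490536 -0.35635429] [0.08261653 0.03636136 0.01738904]<sys>:0: UserWarning: Gimbal lock detected. Setting third angle to zero since it is not possible to uniquely determine all angles.
```

View pics/w1.png

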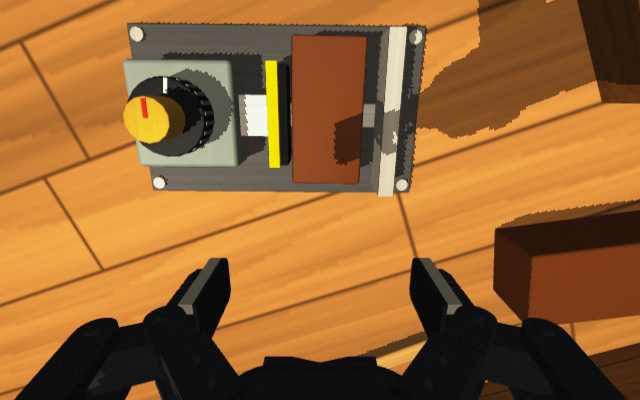

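```bash
cat > meas.py <<'E'
from h import *
import sys
def rect(m):
    c=max(cv2.findContours(m,cv2.RETR_EXTERNAL,cv2.CHAIN_APPROX_NONE)[0],key=cv2.contourArea)
    return c
def line(K,T,pts,z):  # fit line to world pts, returns point, dir
    P=np.array([onplane(K,T,u,v,z)[:2] for u,v in pts]); 
    l=cv2.fitLine(P.astype(np.float32),cv2.DIST_HUBER,0,1e-4,1e-4).ravel(); return P.mean(0),l[:2]*np.sign(l[0])
if __name__=="__main__":
    im,d,K,T=load(sys.argv[1]); hsv=cv2.cvtColor(im,cv2.COLOR_RGB2HSV)
    cv2.imwrite(f"pics/{sys.argv[1]}z.png",cv2.resize(im[10:210,110:440,::-1],(792,480),interpolation=cv2.INTER_CUBIC))
    for r in (60,100,130,160):
        print(r,[tuple(int(x) for x in im[r,c]) for c in range(262,300,3)])
        print(r,[tuple(int(x) for x in im[r,c]) for c in range(360,412,3)])
    dd=lambda u,v:float((T@np.r_[np.linalg.solve(K,[u,v,1])*d[v,u],1])[2])
    for p in [(146,119),(180,90),(220,80),(310,100),(395,100),(330,60),(273,110),(370,60)]: print(p,round(dd(*p),4))
E
python3 meas.py w1
```

```text
60 [(93, 89, 79), (133, 112, 68), (183, 151, 54), (186, 153, 60), (183, 149, 57), (99, 92, 79), (100, 94, 84), (82, 77, 68), (46, 44, 40), (45, 45, 42), (122, 60, 26), (145, 75, 37), (144, 73, 36)]
60 [(139, 70, 33), (139, 69, 33), (47, 36, 29), (49, 46, 43), (47, 46, 43), (44, 41, 40), (61, 57, 48), (112, 101, 85), (112, 104, 85), (158, 146, 122), (229, 218, 189), (231, 221, 193), (236, 228, 199), (232, 222, 192), (227, 215, 184), (52, 49, 44), (47, 45, 41), (48, 45, 40)]
100 [(242, 244, 230), (242, 245, 231), (243, 234, 0), (243, 232, 0), (242, 231, 0), (239, 195, 0), (28, 29, 20), (31, 30, 23), (28, 27, 22), (6, 9, 9), (124, 60, 27), (148, 74, 38), (148, 77, 38)]
100 [(137, 66, 30), (77, 36, 17), (45, 43, 40), (46, 44, 40), (46, 43, 39), (53, 50, 44), (91, 84, 70), (112, 103, 87), (112, 105, 87), (229, 217, 187), (231, 221, 190), (235, 226, 197), (231, 221, 192), (227, 215, 183), (46, 43, 39), (47, 46, 42), (49, 46, 43), (48, 46, 43)]
130 [(242, 247, 235), (242, 247, 235), (242, 227, 39), (243, 231, 0), (243, 229, 0), (244, 229, 0), (29, 28, 22), (30, 27, 21), (32, 31, 26), (9, 10
[... 231 characters left out ...]
, (123, 116, 98), (52, 49, 44), (46, 44, 40), (79, 74, 67), (47, 45, 42), (45, 43, 37)]
160 [(108, 101, 90), (107, 101, 90), (107, 99, 91), (243, 234, 0), (243, 231, 0), (243, 229, 0), (77, 58, 15), (31, 29, 24), (30, 27, 22), (9, 13, 10), (101, 61, 41), (151, 79, 40), (150, 78, 37)]
160 [(47, 36, 29), (46, 43, 39), (42, 42, 36), (46, 44, 40), (57, 53, 46), (109, 102, 84), (110, 101, 85), (221, 207, 178), (225, 213, 183), (230, 220, 188), (230, 219, 188), (227, 216, 184), (74, 69, 59), (47, 43, 39), (47, 44, 39), (88, 82, 75), (93, 87, 78), (80, 74, 67)]
(146, 119) 0.1162
(180, 90) 0.0869
(220, 80) 0.0584
(310, 100) 0.0634
(395, 100) 0.0588
(330, 60) 0.0627
(273, 110) 0.0538
(370, 60) 0.0139
```

```bash
echo
```

```text
(no output)
```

View pics/w1z.png

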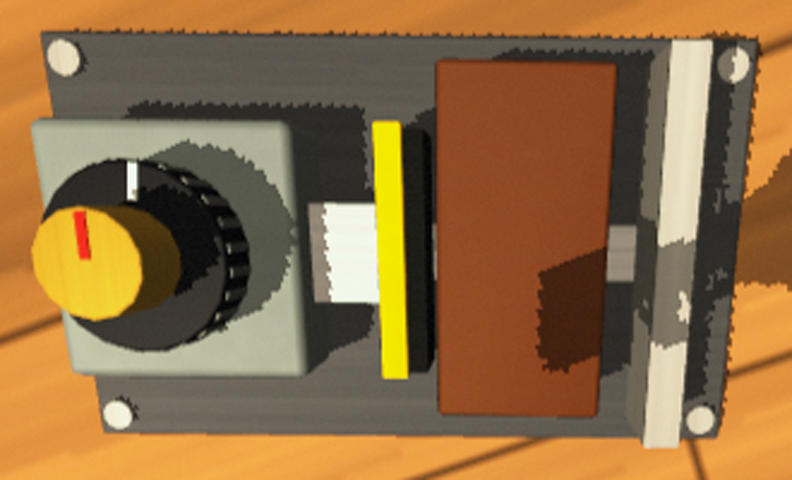

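```bash
cat > m2.py <<'E'
from meas import *
def run(n,box,rows):
    im,d,K,T=load(n); S=im.astype(float)
    hsv=cv2.cvtColor(im,cv2.COLOR_RGB2HSV)
    out={}
    G=S.mean(2)
    B=(S[:,:,0]>1.6*S[:,:,2])&(S[:,:,0]>45)&(S[:,:,1]<.62*S[:,:,0])   # brick
    Y=(S[:,:,0]>150)&(S[:,:,2]<70)
    le,re,fn,yb=[],[],[],[]
    for r in rows:
        c=np.where(B[r,box[0]:box[1]])[0]+box[0]
        le.append((c.min(),r)); re.append((c.max()+1,r))
        x0=c.max()+4; g=G[r,x0:box[1]+30]; ratio=np.log(g[2:]+1)-np.log(g[:-2]+1)
        # top edge: last strong rise before strong fall
        fall=np.argmin(ratio); rise=np.argmax(ratio[max(0,fall-16):fall])+max(0,fall-16)
        fn.append((x0+rise+1.5,r))
        y=np.where(Y[r,box[0]-60:box[0]+10])[0]+box[0]-60
        if len(y)>3: yb.append((y.max()+1,r))
    hc=lambda p,z:line(K,T,np.array(p)-[0,-.5],z)
    L=hc(le,.062);Rr=hc(re,.062);F=hc(fn,.058)
    names=["brick-","brick+","fence"]; ang=[]
    for nm,l in zip(names,(L,Rr,F)):
        print(nm,l[0].round(4),"ang",round(float(np.arctan2(-l[1][0],l[1][1])),4), round(float(np.arctan2(l[1][1],l[1][0])),4))
    if len(yb)>4:
        l=hc(yb,.048); print("jaw",l[0].round(4),round(float(np.arctan2(l[1][1],l[1][0])),4)); 
    else: l=None
    nrm=np.array([-F[1][1],F[1][0]]); 
    print("brick depth",(Rr[0]-L[0])@nrm,"gap mid",(F[0]-Rr[0])@nrm, "jawfront-brick", None if l is None else (L[0]-l[0])@nrm)
    return le,re,fn,yb,F
if __name__=="__main__":
    o=run("w1",(283,374),range(50,170,2)); print(o[2])
    im,d,K,T=load("w1");S=im.astype(float)
    # knob top
    hsv=cv2.cvtColor(im,cv2.COLOR_RGB2HSV)
    f=lambda x,y,z:onplane(K,T,110+x/2.4,10+y/2.4,z)[:2]
    q=[f(*p,.056) for p in [(33,121),(289,121),(306,376),(75,376)]]
    print("housing",np.round(q,4),np.mean(q,0),[np.linalg.norm(q[i]-q[i-1]) for i in range(4)])
    w,h=im.shape[:2]
    for p in [(88,264)]: print("knob",f(*p,.114))
    print("marks",f(82,236,.114),f(133,181,.086))
    print("plate", [f(*p,.012).round(4) for p in [(42,31),(758,37),(718,437),(103,432)]])
E
python3 m2.py
```

```text
brick- [0.5274 0.078 ] ang -1.9375 -0.3667
brick+ [0.5473 0.1343] ang -1.931 -0.3602
fence [0.5531 0.1502] ang -1.9169 -0.3461
jaw [0.5265 0.0642] -0.3472
brick depth 0.05966647803353996 gap mid 0.016910251500468803 jawfront-brick 0.013271205027536951
[(np.float64(371.5), 50), (np.float64(379.5), 52), (np.float64(379.5), 54), (np.float64(372.5), 56), (np.float64(370.5), 58), (np.float64(372.5), 60), (np.float64(379.5), 62), (np.float64(387.5), 64), (np.float64(378.5), 66), (np.float64(387.5), 68), (np.float64(387.5), 70), (np.float64(386.5), 72), (np.float64(386.5), 74), (np.float64(386.5), 76), (np.float64(386.5), 78), (np.float64(386.5), 80), (np.float64(386.5), 82), (np.float64(386.5), 84), (np.float64(386.5), 86), (np.float64(386.5), 88), (np.float64(386.5), 90), (np.float64(385.5), 92), (np.float64(385.5), 94), (np.float64(385.5), 96), (np.float64(385.5), 98), (np.float64(385.5), 100), (np.float64(385.5), 102), (np.float64(384.5), 104), (np.float64(384.5), 106), (np.float64(384.5), 108), (np.float64(371.5), 110), (np.float64(384.5), 112), (np.float64(384.5), 114), (np.float64(38
[... 429 characters left out ...]
np.float64(382.5), 150), (np.float64(381.5), 152), (np.float64(381.5), 154), (np.float64(381.5), 156), (np.float64(381.5), 158), (np.float64(380.5), 160), (np.float64(380.5), 162), (np.float64(380.5), 164), (np.float64(380.5), 166), (np.float64(380.5), 168)]
housing [[ 0.4446 -0.0383]
 [ 0.4737  0.0441]
 [ 0.5565  0.0134]
 [ 0.5275 -0.0687]] [ 0.5005977  -0.01237746] [np.float64(0.0883241709775049), np.float64(0.08731724433757701), np.float64(0.08832693639034293), np.float64(0.0871197908443169)]
knob [ 0.49992613 -0.01336308]
marks [ 0.49256576 -0.01118027] [ 0.47893693 -0.00253733]
plate [array([ 0.405 , -0.0411]), array([0.4981, 0.2164]), array([0.6482, 0.162 ]), array([ 0.5543, -0.0967])]
```

```bash
cat >> h.py <<'E'
AX=np.array([.5003,-.0127])
def down(phi):
    y=np.array([np.cos(phi),np.sin(phi),0]); x=np.array([0,0,-1.]); M=np.c_[x,y,np.cross(x,y)]
    import warnings; warnings.simplefilter("ignore")
    return R.from_matrix(M).as_euler('xyz')
E
python3 - <<'E'
from h import *
rp=down(1.3)
movep([*AX,.16],rp); s=observe(); print(s['time_s'],s['q'],s['ft_force'],s['torque'])
snap("wrist","w2")
f=move_l([*AX,.059],feed=.06,max_force=15); s=observe(); print(f,s['time_s'],s['eef_pos'],s['ft_force'],s['torque'])
E
```

```text
2.9333 [-1.82829194e-01 -1.58269961e-02  1.91891073e+00  3.68578725e-04
  1.23709357e+00 -1.48245210e+00] [-0.52406035  0.4536734  -0.04287302] [-0.00147988  0.00621031  0.06559952]
False 4.8167 [ 0.50062964 -0.01273639  0.05939018] [-0.31906238 -0.36394708  0.00931924] [-0.00716033 -0.02375866  0.02422972]
```

View pics/w2.png

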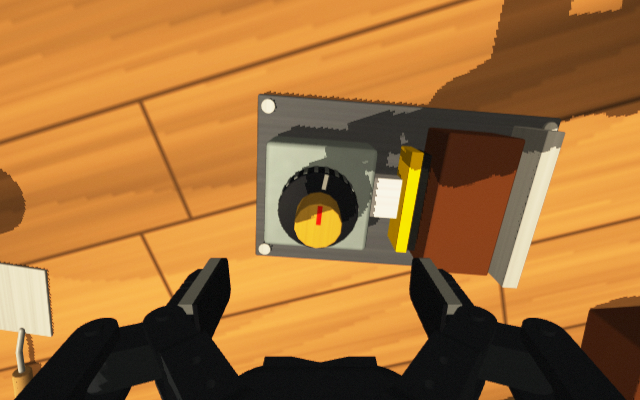

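```bash
python3 - <<'E'
from h import *
def p(t):
    s=observe(); print(t,round(s['time_s'],2),s['q'].round(3),'F',s['ft_force'].round(2),'M',s['torque'].round(3),round(s['opening'],4),s['eef_pos'].round(4))
gripper_to(.05,40); p("closed")
q=np.array(inverse_kinematics([*AX,.059],down(1.3))); print(q.round(3))
for i in (1,2):
    q[5]+=.2; set_joints(q); p(i)
snap("side","s1"); snap("scene","c1")
E
python3 - <<'E'
import sys; sys.path.insert(0,'.')
import os; os.chdir('.')
from h import *
a=load("side0")[0][155:255,270:400];b=load("s1")[0][155:255,270:400]
cv2.imwrite("pics/s1z.png",np.vstack([cv2.resize(x[:50,:,::-1],None,fx=6,fy=6,interpolation=cv2.INTER_CUBIC) for x in (a,b)]))
E
```

```text
closed 5.18 [-0.184  0.124  1.985 -0.003  1.033 -1.483] F [-4.09 -3.99  7.24] M [-0.986  0.749 -0.085] 0.0589 [ 0.5002 -0.0139  0.0598]
[-0.183  0.125  1.986 -0.     1.031 -1.483]
1 5.49 [-0.184  0.124  1.985 -0.002  1.033 -1.282] F [-3.82 -4.72  7.95] M [-0.922  0.789 -0.477] 0.0588 [ 0.5002 -0.0138  0.0598]
2 5.8 [-0.184  0.124  1.985 -0.002  1.033 -1.082] F [-3.84 -2.56  6.41] M [-0.89   0.818 -0.458] 0.059 [ 0.5002 -0.0137  0.0598]
```

View pics/s1z.png

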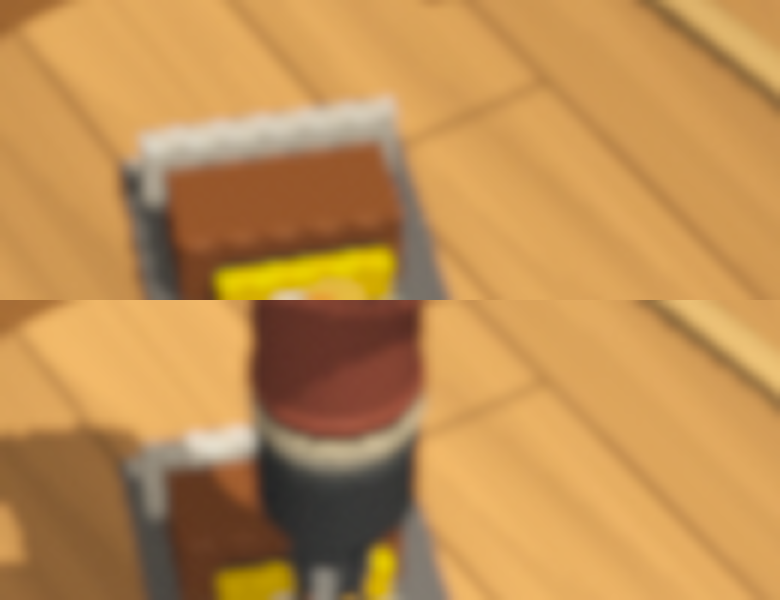

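```bash
python3 - <<'E'
from h import *
def p(t):
    s=observe(); print(t,round(s['time_s'],2),s['q'].round(3),'F',s['ft_force'].round(2),'M',s['torque'].round(3),round(s['opening'],4),s['eef_pos'].round(4))
q=np.array(inverse_kinematics([*AX,.059],down(1.3))); q[5]+=.4
for i in (1,2):
    q[5]+=.18; set_joints(q); p(i)
gripper_to(.085); p("open")
s=observe(); e=s['eef_pos'].copy(); e[2]=.19
move_l([*AX,.14],feed=.15); p("up")
a=-0.347; yd=np.array([-np.sin(a),np.cos(a),0]); xd=np.array([np.cos(a),np.sin(a),0])
P=np.array([.502,-.012,0])+yd*.115+xd*.065; P[2]=.19
movep(P,down(np.pi/2+a)); snap("wrist","w3"); p("look")
E
```

```text
1 6.19 [-0.184  0.124  1.985 -0.002  1.032 -0.902] F [-3.49 -3.28  6.36] M [-0.793  0.824 -0.5  ] 0.059 [ 0.5003 -0.0136  0.0599]
2 6.48 [-0.184  0.124  1.985 -0.002  1.032 -0.722] F [-3.17 -3.67  5.89] M [-0.699  0.76  -0.416] 0.0589 [ 0.5004 -0.0136  0.0598]
open 6.87 [-0.183  0.125  1.986  0.     1.031 -0.723] F [ 0.49  0.33 -0.36] M [ 0.01   0.012 -0.026] 0.085 [ 0.5003 -0.0126  0.0589]
up 7.56 [-0.183  0.009  1.937  0.     1.196 -0.723] F [-0.08  0.25 -0.05] M [-0.012 -0.015 -0.001] 0.0849 [ 0.4998 -0.0126  0.1393]
look 8.23 [-0.008  0.21   1.622 -0.     1.314 -1.23 ] F [ 0.18 -0.56 -0.92] M [-0.053 -0.056 -0.008] 0.0851 [0.6006 0.0737 0.1878]
```

View pics/w3.png

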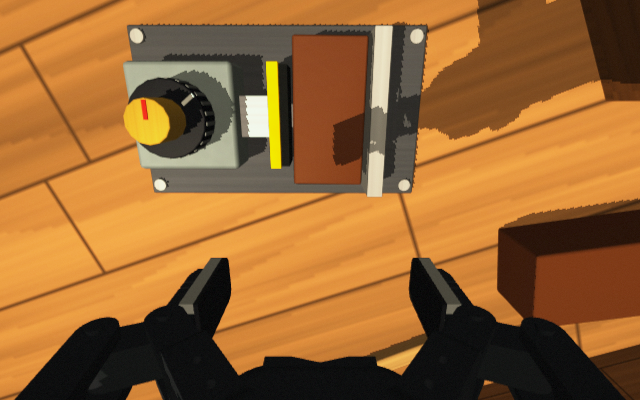

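```bash
python3 - <<'E'
from m2 import *
for n in("w1","w3"):
    im,d,K,T=load(n); print(T[:3,3])
    f=lambda x,y,z:onplane(K,T,x,y,z)[:2]
    for r in (50,70,90,110,130,150,170):
        S=im[r].astype(int); print(r,[int(S[c].mean()) for c in range(352,396)])
    o=run(n,(283,371),range(64,130,2)); print([x[0] for x in o[2]])
E
```

```text
[0.52692272 0.10268269 0.3343886 ]
50 [81, 80, 79, 79, 81, 80, 78, 81, 80, 78, 79, 78, 79, 63, 41, 44, 46, 44, 45, 45, 44, 43, 46, 43, 45, 42, 48, 54, 69, 97, 99, 98, 102, 99, 103, 102, 192, 215, 213, 214, 214, 214, 213, 212]
70 [83, 81, 82, 80, 80, 82, 80, 81, 80, 80, 78, 78, 59, 35, 44, 43, 45, 43, 44, 46, 45, 44, 44, 44, 44, 50, 68, 97, 98, 99, 101, 99, 102, 102, 94, 198, 212, 212, 213, 212, 214, 215, 216, 219]
90 [80, 78, 78, 79, 80, 79, 79, 79, 80, 79, 77, 56, 33, 41, 43, 42, 43, 44, 42, 41, 43, 42, 45, 42, 50, 54, 95, 99, 99, 101, 102, 101, 100, 149, 206, 211, 211, 213, 213, 213, 216, 217, 218, 217]
110 [79, 79, 79, 79, 76, 79, 79, 77, 79, 73, 56, 103, 138, 139, 140, 139, 141, 140, 138, 140, 140, 139, 138, 67, 55, 52, 54, 56, 54, 53, 56, 49, 196, 211, 211, 211, 213, 190, 188, 191, 128, 120, 119, 207]
130 [40, 41, 41, 42, 38, 38, 39, 39, 37, 31, 39, 42, 43, 43, 41, 42, 43, 43, 43, 42, 41, 45, 52, 53, 54, 54, 56, 55, 56, 56, 60, 105, 111, 114, 111, 112, 115, 114, 117, 118, 117, 115, 115, 111]
150 [39, 38, 38, 39, 35, 39, 40, 34, 28, 39, 42, 40, 42, 37, 42, 41, 40, 41, 42, 41, 48,
[... 2775 characters left out ...]
6923835 gap mid 0.006495248400252497 jawfront-brick 0.013244393237221163
[np.float64(374.5), np.float64(374.5), np.float64(374.5), np.float64(374.5), np.float64(374.5), np.float64(374.5), np.float64(373.5), np.float64(373.5), np.float64(373.5), np.float64(373.5), np.float64(373.5), np.float64(373.5), np.float64(373.5), np.float64(373.5), np.float64(372.5), np.float64(372.5), np.float64(372.5), np.float64(372.5), np.float64(372.5), np.float64(372.5), np.float64(372.5), np.float64(371.5), np.float64(371.5), np.float64(371.5), np.float64(371.5), np.float64(371.5), np.float64(371.5), np.float64(371.5), np.float64(371.5), np.float64(370.5), np.float64(370.5), np.float64(370.5), np.float64(370.5)]
```

```bash
python3 - <<'E'
from m2 import *
D={"w1":dict(r=[50,70,90,110,130,170],b=[365,363.9,362.8,361.4,360.5,358],f=[387.7,386.5,385,383.7,382.5,379.8]),
 "w3":dict(r=[50,70,90,110,130,150,170],b=[366,365.2,364.2,363.1,362,361.3,360.2],f=[373.7,372.6,371.6,370.6,369.6,368.7,367.8])}
for n,v in D.items():
    im,d,K,T=load(n)
    b=line(K,T,list(zip(v['b'],v['r'])),.062); f=line(K,T,list(zip(v['f'],v['r'])),.058)
    g=lambda l:np.arctan2(l[1][1],l[1][0])
    nr=np.array([-b[1][1],b[1][0]])
    print(n,g(b),g(f),(f[0]-b[0])@nr)
E
```

```text
w1 -0.3592801 -0.34540445 0.01935522780497528
w3 -0.3571682 -0.34996974 0.006880278784640259
```

```bash
sed -i 's/^AX=.*/AX=np.array([.5001,-.0141])/' h.py; cat >> h.py <<'E'
def p(t):
    s=observe(); print(t,round(s['time_s'],2),'q6',round(s['q'][5],4),'F',s['ft_force'].round(2),'M',s['torque'].round(3),'t6',round(s['joint_torque'][5],3),round(s['opening'],4),s['eef_pos'].round(4)); return s
E
python3 - <<'E'
from h import *
movep([*AX,.15],down(1.3)); p(0)
print(move_l([*AX,.059],feed=.08,max_force=15))
gripper_to(.05,40); p("closed")
q=np.array(inverse_kinematics([*AX,.059],down(1.3))); q[5]+=.115; set_joints(q); p("turned")
gripper_to(.085); p("open")
move_l([*AX,.14],feed=.15); p("up")
a=-0.347; yd=np.array([-np.sin(a),np.cos(a),0]); xd=np.array([np.cos(a),np.sin(a),0])
P=np.array([.502,-.012,0])+yd*.115+xd*.065; P[2]=.19
movep(P,down(np.pi/2+a)); snap("wrist","w4"); p("look")
im,d,K,T=load("w4")
for r in (50,70,90,110,130,150,170):
        S=im[r].astype(int); print(r,[int(S[c].mean()) for c in range(356,380)])
E
```

```text
0 8.85 q6 -1.485 F [0.11 0.71 0.4 ] M [-0.005  0.    -0.006] t6 -0.052 0.085 [ 0.4994 -0.0149  0.1499]
False
closed 10.5 q6 -1.4859 F [-1.88  0.48  5.31] M [ 0.248  0.271 -0.034] t6 -0.023 0.0588 [ 0.5006 -0.0139  0.0599]
turned 10.75 q6 -1.3697 F [-2.06  1.32  5.21] M [ 0.224  0.301 -0.519] t6 -0.218 0.0587 [ 0.5006 -0.0139  0.0598]
open 11.13 q6 -1.371 F [-0.04  0.18  0.34] M [-0.013  0.049  0.02 ] t6 -0.001 0.0848 [ 0.5    -0.0141  0.0589]
up 11.82 q6 -1.3709 F [-1.05 -0.97 -1.03] M [ 0.068 -0.     0.021] t6 -0.0 0.0851 [ 0.4996 -0.014   0.1393]
look 12.51 q6 -1.2317 F [-1.22 -0.34 -0.14] M [ 0.02   0.046 -0.028] t6 0.006 0.085 [0.6007 0.0736 0.1878]
50 [79, 81, 80, 81, 81, 80, 81, 80, 78, 80, 71, 50, 42, 53, 55, 94, 200, 216, 214, 215, 215, 215, 214, 217]
70 [79, 82, 81, 80, 81, 79, 78, 81, 79, 72, 52, 45, 54, 68, 92, 196, 214, 214, 213, 215, 215, 215, 217, 219]
90 [82, 80, 80, 80, 79, 80, 78, 79, 69, 49, 50, 55, 55, 90, 195, 211, 213, 213, 214, 213, 215, 218, 219, 220]
110 [79, 78, 78, 79, 79, 78, 78, 68, 49, 50, 54, 55, 51, 91, 111, 112, 116, 112, 117, 117, 120, 121, 119, 118]
130 [38, 40, 40, 39, 40, 44, 37, 30, 49, 55, 56, 52, 88, 109, 109, 112, 112, 114, 114, 118, 119, 117, 118, 116]
150 [39, 40, 38, 38, 40, 36, 32, 51, 54, 55, 53, 88, 109, 110, 112, 109, 112, 113, 116, 115, 141, 140, 141, 115]
170 [76, 74, 73, 74, 63, 45, 53, 53, 54, 91, 179, 209, 209, 208, 208, 210, 211, 212, 214, 212, 213, 211, 209, 208]
```

View pics/w4.png

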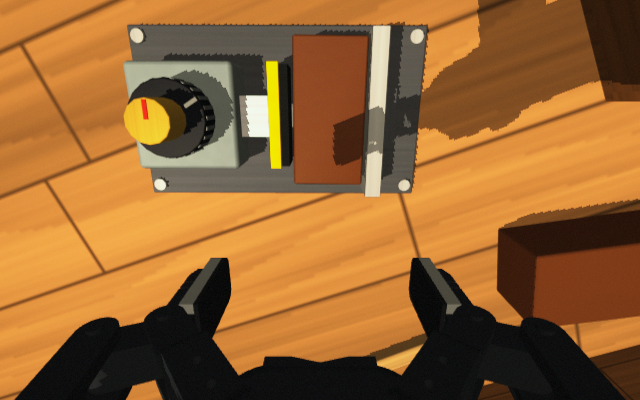

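```bash
python3 - <<'E'
from h import *
import json
movep([*AX,.16],down(1.3)); p(0)
print(move_l([*AX,.0895],feed=.08,max_force=15))
gripper_to(.02,60); p("closed")
q=np.array(inverse_kinematics([*AX,.0895],down(1.3))); q0=q[5]
for i in range(10):
    q[5]+=.04; set_joints(q); hold(.1); s=p(round(q[5]-q0,3))
json.dump([q.tolist(),q0],open("k.json","w"))
snap("side","s4")
E
```

```text
0 13.12 q6 -1.4855 F [0.09 0.24 0.74] M [-0.06  -0.068  0.048] t6 -0.063 0.085 [ 0.4994 -0.0149  0.1599]
False
closed 14.7 q6 -1.4859 F [-1.65  1.57  4.36] M [ 0.308  0.296 -0.029] t6 -0.021 0.0299 [ 0.5003 -0.0139  0.0901]
0.04 15.05 q6 -1.4459 F [-1.52  1.74  5.59] M [ 0.306  0.285 -0.137] t6 -0.059 0.0303 [ 0.5004 -0.0139  0.0901]
0.08 15.4 q6 -1.4058 F [-2.56  1.46  4.83] M [ 0.334  0.275 -0.027] t6 -0.059 0.0302 [ 0.5004 -0.0139  0.0901]
0.12 15.75 q6 -1.3658 F [-2.37  2.26  5.14] M [ 0.356  0.345 -0.02 ] t6 -0.059 0.0302 [ 0.5004 -0.0139  0.0901]
0.16 16.1 q6 -1.3259 F [-1.58  1.36  5.89] M [ 0.288  0.293 -0.058] t6 -0.059 0.0303 [ 0.5004 -0.0139  0.0901]
0.2 16.45 q6 -1.2858 F [-1.41  1.99  6.37] M [ 0.368  0.271 -0.084] t6 -0.059 0.0301 [ 0.5004 -0.0138  0.0901]
0.24 16.8 q6 -1.2458 F [-2.04  2.77  5.64] M [ 0.389  0.284 -0.044] t6 -0.059 0.0305 [ 0.5004 -0.0139  0.0901]
0.28 17.15 q6 -1.2058 F [-1.27  2.58  5.23] M [ 0.322  0.242 -0.099] t6 -0.059 0.0304 [ 0.5003 -0.0138  0.09  ]
0.32 17.5 q6 -1.1658 F [-1.7   2.38  5.51] M [ 0.35   0.259 -0.094] t6 -0.059 0.0305 [ 0.5004 -0.0138  0.0901]
0.36 17.85 q6 -1.1258 F [-2.8   2.86  5.02] M [ 0.357  0.277 -0.058] t6 -0.059 0.0304 [ 0.5004 -0.0138  0.0901]
0.4 18.2 q6 -1.0858 F [-1.9   1.08  6.08] M [ 0.362  0.306 -0.052] t6 -0.059 0.0302 [ 0.5004 -0.0138  0.0901]
```

```bash
python3 - <<'E'
from h import *
a=load("side0")[0][180:230,300:350];b=load("s4")[0][180:230,300:350]
cv2.imwrite("pics/s4z.png",np.hstack([cv2.resize(x[:,:,::-1],None,fx=8,fy=8,interpolation=cv2.INTER_CUBIC) for x in (a,b)]))
E
```

```text
(no output)
```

View pics/s4z.png

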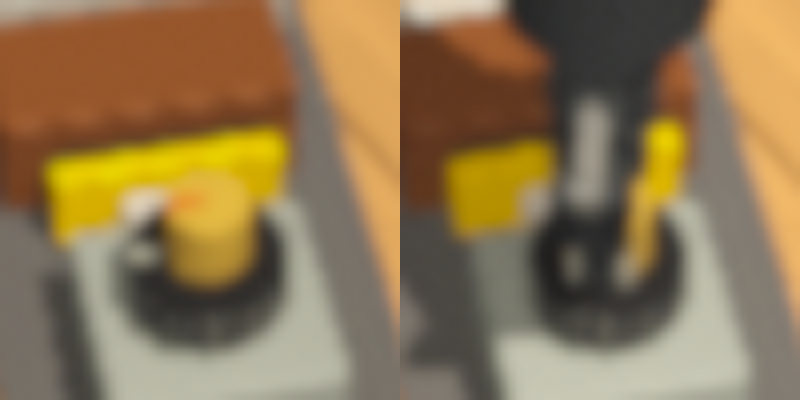

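```bash
cat > step.py <<'E'
from h import *
import json,sys
n=int(sys.argv[1]); d=float(sys.argv[2]); lim=float(sys.argv[3])
q,q0=json.load(open("k.json"))
for i in range(n):
    q[5]+=d; set_joints(q); a=observe(); m=[]
    for k in range(5): hold(.02); s=observe(); m.append(s['torque'][2])
    print(round(q[5]-q0,3),round(s['time_s'],2),'t6',round(a['joint_torque'][5],4),round(s['joint_torque'][5],4),'Mz',round(a['torque'][2],3),round(np.mean(m),3),'F',s['ft_force'].round(1),'q6err',round(q[5]-s['q'][5],4))
    json.dump([q,q0],open("k.json","w"))
    if abs(s['joint_torque'][5])>lim: break
E
python3 step.py 8 .04 .075
```

```text
0.44 18.58 t6 0.0163 -0.0579 Mz -0.056 -0.062 F [-1.8  1.5  6. ] q6err -0.0001
0.48 18.92 t6 0.026 -0.048 Mz -0.083 -0.053 F [-1.6  2.3  5.4] q6err -0.0001
0.52 19.25 t6 0.046 -0.0281 Mz -0.045 -0.031 F [-2.   1.3  5.6] q6err -0.0001
0.56 19.58 t6 0.0523 -0.0219 Mz -0.018 -0.051 F [-1.3  2.1  5.1] q6err -0.0001
0.6 19.92 t6 0.0573 -0.0169 Mz -0.046 -0.002 F [-1.9  2.   5.6] q6err -0.0001
0.64 20.25 t6 0.0625 -0.0118 Mz -0.035 -0.005 F [-1.5  2.5  4.8] q6err -0.0
0.68 20.58 t6 0.0619 -0.0123 Mz 0.032 -0.011 F [-1.2  2.6  5.5] q6err -0.0
0.72 20.92 t6 0.0635 -0.0108 Mz 0.005 -0.009 F [-1.8  1.8  5.6] q6err -0.0
```

```bash
sed -i "s/if abs(s\['joint_torque'\]\[5\])>lim/if s['joint_torque'][5]>lim/" step.py; python3 step.py 4 .04 .005; python3 step.py 10 .02 .005
```

```text
0.76 21.25 t6 0.0621 -0.0122 Mz 0.015 -0.03 F [-1.8  3.1  5.1] q6err -0.0001
0.8 21.58 t6 0.0635 -0.0109 Mz -0.007 -0.012 F [-1.   2.3  4.5] q6err -0.0
0.84 21.92 t6 0.0621 -0.0121 Mz -0.006 -0.032 F [-1.3  2.5  5.4] q6err -0.0
0.88 22.25 t6 0.0635 -0.0108 Mz 0.035 -0.017 F [-0.7  3.9  5.2] q6err -0.0
0.9 22.58 t6 0.1456 0.1097 Mz 0.066 0.082 F [-1.4  2.9  5.2] q6err 0.0002
```

```bash
python3 step.py 3 .02 .2
```

```text
0.92 22.92 t6 0.1642 0.1287 Mz 0.16 0.11 F [-1.3  2.5  4.4] q6err 0.0002
0.94 23.25 t6 0.187 0.1516 Mz 0.118 0.147 F [-1.3  2.4  4.4] q6err 0.0002
0.96 23.58 t6 0.2069 0.1701 Mz 0.153 0.16 F [-1.8  2.7  5. ] q6err 0.0004
```

```bash
python3 - <<'E'
from h import *
snap("wrist","w5"); snap("scene","c5")
x=load("c5")[0][170:270,260:390]; cv2.imwrite("pics/c5z.png",cv2.resize(x[:,:,::-1],None,fx=6,fy=6,interpolation=cv2.INTER_CUBIC))
p(0)
E
```

```text
0 23.68 q6 -0.5264 F [-1.42  3.27  5.36] M [0.387 0.15  0.182] t6 0.17 0.0303 [ 0.5005 -0.0137  0.0901]
```

View pics/w5.png

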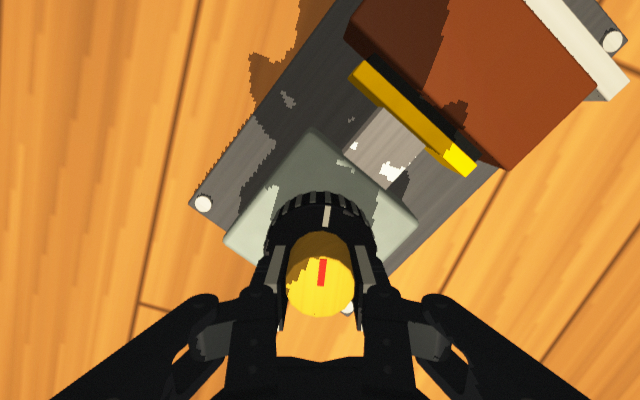

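View pics/c5z.png

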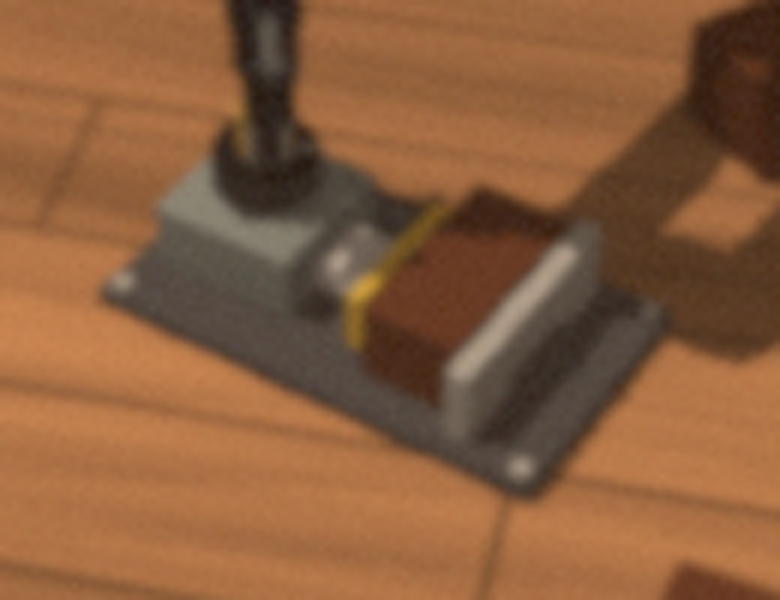

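```bash
python3 - <<'E'
from h import *
x=load("w5")[0][0:110,500:640]; cv2.imwrite("pics/w5z.png",cv2.resize(x[:,:,::-1],None,fx=5,fy=5,interpolation=cv2.INTER_NEAREST))
E
```

```text
(no output)
```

View pics/w5z.png

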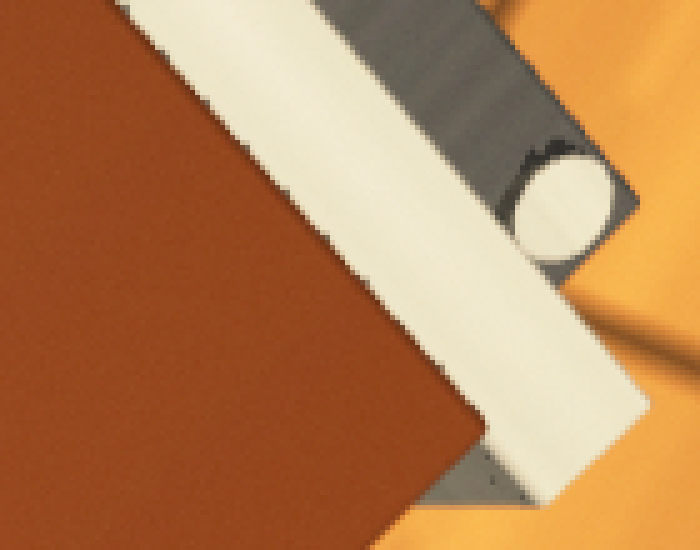

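```bash
python3 - <<'E'
from m2 import *
im,d,K,T=load("w5")
w=lambda x,y:(500+(x-2)/5,(y-2)/5)
ln=lambda pts,z:line(K,T,[w(*a) for a in pts],z)
b=ln([(113,0),(205,105),(330,245),(430,360),(483,420)],.062)
f=ln([(487,440),(510,468),(532,497)],.058)
g=ln([(315,0),(400,102),(455,170),(500,225),(570,310),(645,400)],.058)
for n,l in dict(b=b,f=f,g=g).items(): print(n,l[0],np.arctan2(l[1][1],l[1][0]))
nr=np.array([-g[1][1],g[1][0]])
print("gap near", (f[0]-b[0])@nr, "far",(g[0]-b[0])@nr, "thick",(g[0]-f[0])@nr)
E
```

```text
b [0.57986037 0.12590406] -0.35014564
f [0.61476218 0.11439479] -0.39304978
g [0.59707915 0.13518393] -0.36120543
gap near 0.00156778097935747 far 0.014766213713362205 thick 0.013198432734004735
```

```bash
python3 - <<'E'
from h import *
gripper_to(.06); p("open")
move_l([*AX,.15],feed=.15)
a=-0.347; yd=np.array([-np.sin(a),np.cos(a),0]); xd=np.array([np.cos(a),np.sin(a),0])
P=np.array([.502,-.012,0])+yd*.15+xd*.065; P[2]=.19
movep(P,down(np.pi/2+a)); hold(.1); snap("wrist","w6"); p("look")
im,d,K,T=load("w6")
x=im[10:210,200:440]; cv2.imwrite("pics/w6z.png",cv2.resize(x[:,:,::-1],(720,600),interpolation=cv2.INTER_NEAREST))
E
```

```text
open 24.08 q6 -0.526 F [-0.09  0.17  0.24] M [-0.002 -0.026  0.025] t6 -0.0 0.0599 [ 0.5    -0.0142  0.0893]
look 25.5 q6 -1.1767 F [ 0.18 -0.35 -0.26] M [-0.033  0.037 -0.033] t6 0.015 0.06 [0.613  0.1057 0.1889]
```

View pics/w6.png

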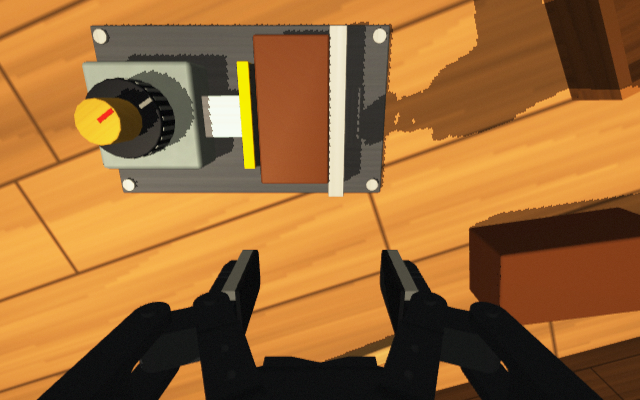

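View pics/w6z.png

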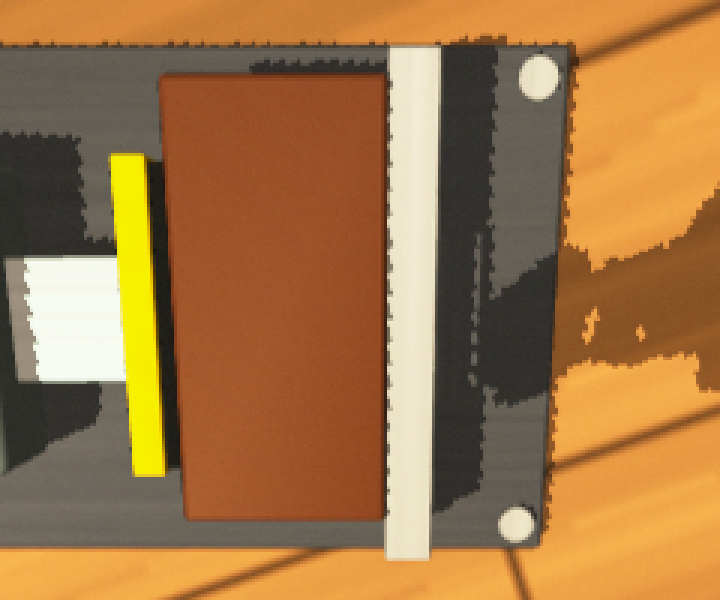

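```bash
python3 - <<'E'
from h import *
import json
_,q0=json.load(open("k.json"))
ph=1.3-.96
movep([*AX,.15],down(ph)); print(move_l([*AX,.0895],feed=.08,max_force=15))
gripper_to(.02,60); p("closed")
q=np.array(inverse_kinematics([*AX,.0895],down(ph))); print(q[5]-q0)
json.dump([q.tolist(),q0],open("k.json","w"))
E
python3 step.py 1 .01 .2
```

```text
False
closed 27.5 q6 -0.5259 F [-2.19  0.52  5.84] M [ 0.112  0.171 -0.007] t6 -0.01 0.03 [ 0.5007 -0.0142  0.0905]
0.9600000000000002
0.97 27.83 t6 0.2533 0.2362 Mz 0.263 0.23 F [-1.6  0.   5.7] q6err 0.0004
```

```bash
python3 step.py 1 .01 .5; python3 step.py 2 -.02 .5;  python3 step.py 2 .02 .5
```

```text
0.98 28.17 t6 0.2743 0.2587 Mz 0.259 0.243 F [-1.2  0.2  4.8] q6err 0.0004
0.96 28.5 t6 0.0129 0.0494 Mz 0.068 0.062 F [-1.4  0.4  6.6] q6err 0.0001
0.94 28.83 t6 -0.0179 0.0177 Mz 0.022 0.021 F [-1.2  0.6  6. ] q6err 0.0
0.96 29.17 t6 0.201 0.1648 Mz 0.098 0.178 F [-1.4 -0.   5.6] q6err 0.0003
0.98 29.5 t6 0.2297 0.1941 Mz 0.181 0.201 F [-1.   0.7  5.7] q6err 0.0003
```

```bash
python3 - <<'E'
from h import *
hold(.3); gripper_to(.06); p("open")
move_l([*AX,.15],feed=.15)
a=-0.347; yd=np.array([-np.sin(a),np.cos(a),0]); xd=np.array([np.cos(a),np.sin(a),0])
P=np.array([.502,-.012,0])+yd*.15+xd*.065; P[2]=.19
movep(P,down(np.pi/2+a)); hold(.1); snap("wrist","w7"); snap("scene","c7"); p("look")
im,d,K,T=load("w7")
for n in ("w6","w7"):
    im=load(n)[0]
    for r in (50,100,150,178): print(n,r,[int(v) for v in im[r,322:336].mean(1)])
x=im[10:210,200:440]; cv2.imwrite("pics/w7z.png",cv2.resize(x[:,:,::-1],(720,600),interpolation=cv2.INTER_NEAREST))
E
```

```text
open 30.2 q6 -0.5059 F [ 0.09  0.6  -0.89] M [ 0.015 -0.02  -0.002] t6 0.0 0.0603 [ 0.5    -0.0141  0.0893]
look 31.67 q6 -1.1769 F [ 0.03 -0.52  0.06] M [ 0.01  -0.008 -0.015] t6 0.014 0.0601 [0.6132 0.1057 0.1893]
w6 50 [89, 89, 89, 87, 89, 75, 52, 113, 221, 224, 224, 225, 225, 225]
w6 100 [87, 88, 86, 87, 88, 66, 40, 120, 168, 219, 223, 224, 224, 225]
w6 150 [85, 85, 86, 85, 82, 59, 38, 185, 221, 222, 220, 223, 222, 224]
w6 178 [84, 85, 84, 84, 78, 57, 49, 217, 223, 222, 219, 219, 220, 222]
w7 50 [89, 89, 89, 90, 89, 73, 51, 113, 221, 224, 225, 225, 225, 225]
w7 100 [87, 87, 88, 85, 86, 66, 42, 106, 168, 220, 223, 223, 224, 225]
w7 150 [84, 85, 87, 84, 81, 59, 41, 184, 221, 221, 221, 222, 221, 224]
w7 178 [84, 85, 83, 83, 79, 56, 49, 218, 223, 221, 220, 221, 220, 222]
```

View pics/w7z.png

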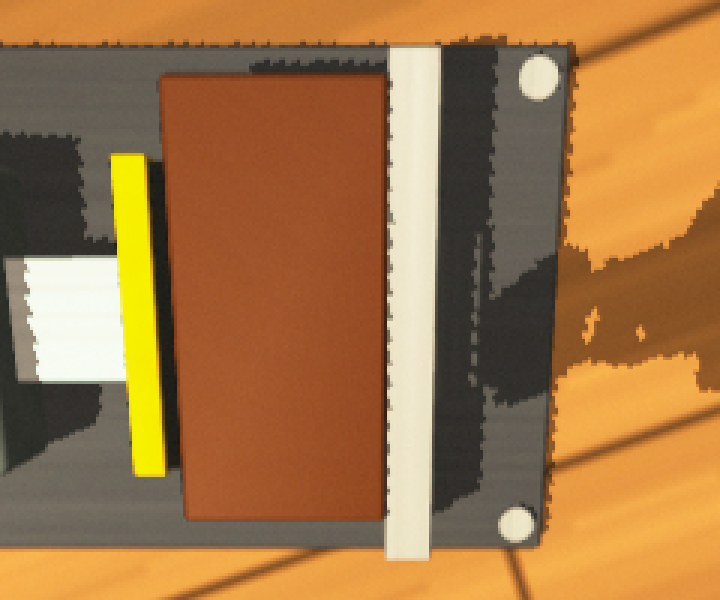

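View pics/c7.png

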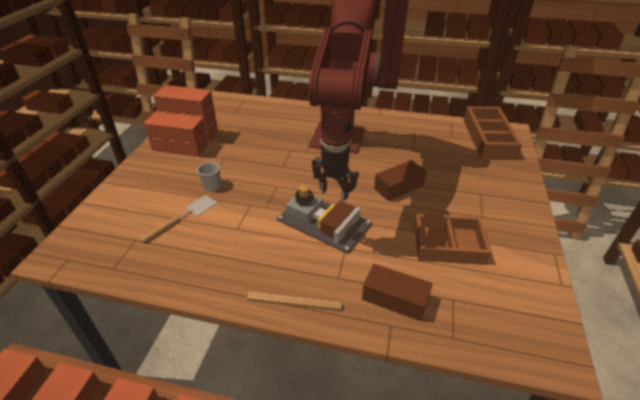

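The close-up (w7z) shows the brick's far edge (column 328) parallel to and against the fence. It has not moved between the last two looks, so it is seated. The scene view shows the tin, scraper and mould where they were.

```bash
python3 -c "
from plant import *
job_done(); print(observe()['time_s'])"
```

```text
the job is handed in; nothing more can be done
the job is handed in; nothing more can be done
```

The brick is clamped against the fence at an estimated 14 N, both knobs are let go, and I handed the job in at about 32 s. The hand-in reports no verdict, so the points below are my own checks.

- **Fence:** I turned only the ring clockwise, 0.76 rad and then 0.115 rad. The gap to the brick went from about 19 mm to 6.9 mm, then to about 5 mm. In the picture taken after that, the brick and the inner knob had not moved.
- **Jaw:** I turned only the brass knob.
    - The rubber met the brick at about 0.45 rad and the fence stopped the brick at about 0.90 rad.
    - I finished at 0.98 rad, with one check on the way that went back 0.04 rad and returned.
    - Comparing equal forward and backward steps gave about 11 N at 0.96 rad and about 14 N at 0.98 rad. If the arm feels only part of the load, the true force is somewhat higher.
- **Last look:** The brick lies parallel to the fence, with no gap visible to within about 0.5 mm. It did not move during the last tightening. The tin, scraper and mould look unmoved, and the gripper was clear of everything.
- **Disagreements:** An earlier oblique view suggested a gap of 0.8 to 1.5 mm, but the view from above showed the brick in contact. Brick travel in the pictures suggested a slightly lower force than the torque did, but only to about ±0.5 mm (roughly 7 N), so I went by the torque.

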